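# Find the latched mist-valve key and release it

## Robot

A 6-joint arm with a two-finger parallel gripper is mounted at the origin on the work surface; the furniture and walls round the work are solid. World frame = base frame: x ahead of the robot, y to its left, z up, the work surface at z = 0. Lengths are in m, angles in rad, forces in N, time in s.
With the tool pointing down it reaches from about 0.3 to 0.75 m from the base axis. Payload 8.5 kg.
Tool frame: the origin (TCP) lies midway between the tips of the shut fingers; the grasp point (between the pads) lies 19 mm behind it; z points along the fingers, y is the direction in which the jaws open and shut (so a half turn about z gives the same grasp; the last joint's range is limited). The gripper opens to 85 mm and grips with 20 to 120 N. Pads are 22 mm wide; open, the fingers measure 114 mm over their backs; the gripper's body (76 mm by 85 mm) begins 54 mm behind the grasp point. The pads swing forward as they close: fully open they stand 13 mm farther back than shut.
Start: joints at [0.907, 0.381, 1.297, -0, 1.464, -0.215], TCP at [0.239, 0.496, 0.231] pointing down, gripper open.
Joint ranges: [-3.11, 3.11], [-0.89, 2.33], [0.22, 2.48], [-1.42, 4.56], [0.17, 2.85], [-2.88, 2.88]. Speed limits (rad/s): [2.39, 2.39, 3.14, 3.14, 3.14, 3.14].

## Interface

Orientations are given as [roll, pitch, yaw] about the fixed x, y, z axes, in that order (R = Rz(yaw) Ry(pitch) Rx(roll)).
In Python, from workcell import observe, camera, sign_off gives the robot as it stands.
- The arm moves only by the tool servo_tool, never from a script. Its argument "increments" is a list of rows, each a list of 7 numbers: the opening, from -1 (shut) to 1 (fully open), then the shift along the tool's x, y, z in units of 0.02 m (1.0 is 0.02 m), then the turn, a rotation vector about the tool's x, y, z in units of 6 degrees (1.0 is 6 degrees). In form: [[gripper, x, y, z, ax, ay, az], ...]. A call has 1 to 12 rows; each row shifts and turns the commanded pose from where the row before left it, along the tool's axes as they then stand; what a row does not reach is not made up. A row lasts 1/12 s, in which the tool goes at most 41.7 mm and 7.16 degrees, less where a joint would pass 70% of its speed; a pose out of reach is approached as far as the arm can. A call with a number of a shift or a turn outside -1 to 1 is refused whole. A call with a gripper value outside its range is refused whole. The fingers move at their own pace and stop on an object; "grip_force" is the grip in N (left out, the last holds). Time passes only in rows, so rows that do not move let the fingers close. It gives the time, the measured TCP pose, the force and the opening at its end, in the units of the state.
- observe(): the state, without advancing time (a new reading comes with each control period).
- camera(name): name is "scene" or "top" or "wrist"; returns a dict with "image" (400x640x3 uint8, blue, green, red), "depth" (400x640 float32, m along the optical axis (not along the pixel's ray), 0 where there is no reading), "fx", "fy", "cx", "cy" (pixels), "cam_to_world" (4x4, takes a point from camera to world coordinates). Camera axes: x right, y up, looking along -z (the intrinsics and any distortion apply to the point x, -y, -z); pixel columns grow to the right and rows downward; lengths in m; the calibration is good to about 2 mm. A picture is of the moment at which its call begins.
- sign_off(): hands the job in, once; it reports no verdict.
The state is a dict: "time": time; "qpos": joint angles; "qd": joint speeds; "joint_torque": joint torques, N m; "ee_pos": TCP position; "orientation": TCP orientation; "ft_force": force on the tool from outside, world axes, zero at the start; "moment": the same for the moment, N m; "width": opening from 0.0 (shut) to 1.0 (fully open).
Only numpy, scipy, OpenCV 4.12 (cv2) and the standard library are available. Lean on these libraries where they do the work, as an engineer would, in place of code of your own. Each camera call takes 0.05 s, during which the arm holds its last target.

## Task

One of the four mist lines has been left on: its key on the valve console is still latched down. With the fingertips, tap the four keys lightly one after another from left to right as the robot sees them, without pressing any of them home; then press the key that proved to be latched fully home and let it come up, so that all four keys stand raised. Leave the things lying round the console where they are.

Things in the scene. Friction and masses are not known exactly. Their poses are not given: they have to be found in the camera images.
- console: grey valve console fixed to the bench, 110 mm deep (x), 300 mm wide (y), 49 mm tall; a manifold with valves up to 54 mm tall runs along its back as far as x = 126 mm. Origin: under its centre at bench height; x points away from the robot to the manifold, y to the robot's left along the keys, z up. The keys are at x = 0, y = +96, +32, -32, -96 mm; which key is where changes.
- key_1: one of four identical grey keys of the console, with a square cap 36 x 36 mm. Origin: the place of the cap's top centre when the key is raised, 70 mm above the bench (it does not move with the key); axes as the console's. The cap stands 21 mm above the cover plate when raised, 15 mm when latched, 9.5 mm when pressed home. Its place in the row changes.
- key_2: one of four identical grey keys of the console, with a square cap 36 x 36 mm. Origin: the place of the cap's top centre when the key is raised, 70 mm above the bench (it does not move with the key); axes as the console's. The cap stands 21 mm above the cover plate when raised, 15 mm when latched, 9.5 mm when pressed home. Its place in the row changes.
- key_3: one of four identical grey keys of the console, with a square cap 36 x 36 mm. Origin: the place of the cap's top centre when the key is raised, 70 mm above the bench (it does not move with the key); axes as the console's. The cap stands 21 mm above the cover plate when raised, 15 mm when latched, 9.5 mm when pressed home. Its place in the row changes.
- key_4: one of four identical grey keys of the console, with a square cap 36 x 36 mm. Origin: the place of the cap's top centre when the key is raised, 70 mm above the bench (it does not move with the key); axes as the console's. The cap stands 21 mm above the cover plate when raised, 15 mm when latched, 9.5 mm when pressed home. Its place in the row changes.
- key_1_cap (a joint): how far the cap of key_1 is down (m): 0 raised, about 0.006 latched, 0.0115 home. A raised key gives from 2 N, then 1 mm per 0.7 N, and springs back when let go. The latched key is stiff: it gives only 1 to 2 mm up to 6 N; pressed home (over 10 N) and let go, it springs up and stays up. Keys pressed home meet a hard stop.
- key_2_cap (a joint): how far the cap of key_2 is down (m): 0 raised, about 0.006 latched, 0.0115 home. A raised key gives from 2 N, then 1 mm per 0.7 N, and springs back when let go. The latched key is stiff: it gives only 1 to 2 mm up to 6 N; pressed home (over 10 N) and let go, it springs up and stays up. Keys pressed home meet a hard stop.
- key_3_cap (a joint): how far the cap of key_3 is down (m): 0 raised, about 0.006 latched, 0.0115 home. A raised key gives from 2 N, then 1 mm per 0.7 N, and springs back when let go. The latched key is stiff: it gives only 1 to 2 mm up to 6 N; pressed home (over 10 N) and let go, it springs up and stays up. Keys pressed home meet a hard stop.
- key_4_cap (a joint): how far the cap of key_4 is down (m): 0 raised, about 0.006 latched, 0.0115 home. A raised key gives from 2 N, then 1 mm per 0.7 N, and springs back when let go. The latched key is stiff: it gives only 1 to 2 mm up to 6 N; pressed home (over 10 N) and let go, it springs up and stays up. Keys pressed home meet a hard stop.
- labels_white: bundle of white plant labels, 109 x 17 x 15 mm, loose to the left of the console; leave alone. Origin: middle of its underside
- tape_1: roll of tape lying flat, 98 mm across, 25 mm tall, loose to the right of the console; leave alone. Origin: middle of its underside
- rose: brass watering-can rose, 70 mm across, 59 mm tall, loose at the console's left rear; leave alone. Origin: middle of its underside

How it is judged:
By the outcome, as a careful person would: the job done as asked, in the order asked, and still so for the second after the job is handed in, with the robot touching nothing.
It also fails if it takes over 40 s, if anything falls off the work surface, if the arm or the gripper's body presses on something with over 40 N, if the wrist force passes 120 N, or if a joint passes its speed limit or range.

## Working session

There is one attempt and no reset: what is moved stays moved. The work goes in short steps, Python scripts to look and compute and a tool call to move; the robot and the scene stay as the last step left them, time stands still between calls to the robot, and variables do not carry over. Pictures are saved under pics/ and viewed, and the job is handed in when it is done.

Besides the shell and the picture viewer there is one more tool, called after "Request:" by a JSON object that holds its "name" and its "arguments", one argument or row to a line. servo_tool: Moves the arm, as the interface text tells. Its arguments: {"type":"object","properties":{"increments":{"type":"array"},"grip_force":{"type":"number"}},"required":["increments"]}

```bash
mkdir -p pics; ls; python3 - <<'E'
from workcell import observe,camera
import cv2,numpy as np
s=observe();print({k:np.round(v,4).tolist() for k,v in s.items()})
for n in["scene","top","wrist"]:
    c=camera(n);cv2.imwrite(f"pics/{n}0.png",c["image"]);np.savez(f"{n}0.npz",**c)
    print(n,c["fx"],c["cx"],c["cy"],[k for k in c],np.round(c["cam_to_world"],3).tolist())
E
```

```text
pics
{'time': 0.0, 'qpos': [0.9067, 0.3812, 1.2983, 0.0, 1.4636, -0.2153], 'qd': [-0.0011, -0.0016, 0.0006, -0.0007, -0.0002, -0.0016], 'joint_torque': [-0.0014, -44.846, -23.1285, -0.0002, 0.0047, 0.0], 'ee_pos': [0.2384, 0.4953, 0.2307], 'orientation': [-3.1401, -0.0003, 2.6928], 'ft_force': [0.1361, 0.6671, 0.6225], 'moment': [0.0288, -0.0017, 0.0229], 'width': 0.9985}
scene 458.30922326354016 318.40880816771806 201.90613297061563 ['image', 'depth', 'fx', 'fy', 'cx', 'cy', 'cam_to_world'] [[0.794, 0.4, -0.457, 0.094], [-0.608, 0.507, -0.612, -0.566], [-0.013, 0.764, 0.646, 0.755], [0.0, 0.0, 0.0, 1.0]]
top 401.1111802369602 317.7968829146953 195.73331327751168 ['image', 'depth', 'fx', 'fy', 'cx', 'cy', 'cam_to_world'] [[0.003, 0.982, -0.19, 0.36], [-1.0, -0.001, -0.021, 0.03], [-0.021, 0.19, 0.981, 1.172], [0.0, 0.0, 0.0, 1.0]]
wrist 342.2475222951116 322.5896387267076 195.8377452543966 ['image', 'depth', 'fx', 'fy', 'cx', 'cy', 'cam_to_world'] [[0.433, -0.869, -0.24, 0.179], [0.901, 0.417, 0.116, 0.524], [-0.001, -0.266, 0.964, 0.372], [0.0, 0.0, 0.0, 1.0]]
```

View pics/top0.png

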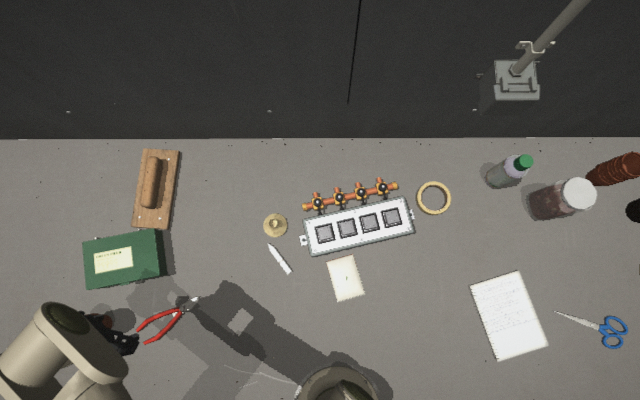

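View pics/scene0.png

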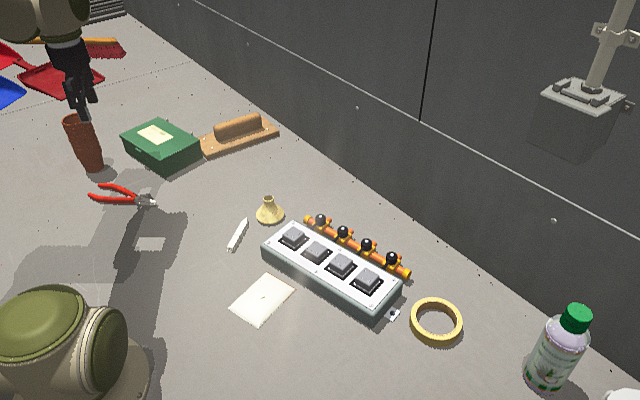

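The top view shows the console at about (303–413, 197–255), with caps near (325,233), (346,228), (369,222) and (390,217). The rose is at (275,225), the labels at (279,259) and the tape at (434,198). In the scene view the caps are near (293,236), (317,252), (341,265) and (367,281).

```bash
cat > h.py <<'E'
import numpy as np,cv2
def pts(c):
    h,w=c["depth"].shape;v,u=np.mgrid[:h,:w];d=c["depth"]
    P=np.stack([(u-c["cx"])/c["fx"]*d,-(v-c["cy"])/c["fy"]*d,-d,np.ones_like(d)],-1)
    return (P@np.array(c["cam_to_world"]).T)[...,:3]
def ray(c,u,v,z):
    T=np.array(c["cam_to_world"]);d=T[:3,:3]@np.array([(u-c["cx"])/c["fx"],-(v-c["cy"])/c["fy"],-1]);o=T[:3,3]
    return o+d*(z-o[2])/d[2]
E
python3 - <<'E'
from h import *
for n,seeds in[("top",[(325,233),(346,228),(369,222),(390,217)]),("scene",[(293,236),(317,252),(341,265),(367,281)])]:
    c=dict(np.load(n+"0.npz"));P=pts(c)
    print(n)
    for u,v in seeds:
        print(np.round(P[v,u],4),np.round(np.median(P[v-2:v+3,u-2:u+3].reshape(-1,3),0),4))
    z=P[...,2];m=(z>.058)&(z<.085)
    x,y=P[...,0],P[...,1]
    m&=(x>.3)&(x<.7)&(np.abs(y)<.3)
    cnt,lab,st,ce=cv2.connectedComponentsWithStats(m.astype(np.uint8),connectivity=4)
    for i in range(1,cnt):
        if st[i,4]>50: 
            q=P[lab==i];print(st[i],np.round(ce[i],1),np.round(q.mean(0),4),np.round(np.median(q[:,2]),4), np.round(ray(c,*ce[i],.07),4))
for n,(a,b,e,f),s in[("top",(180,290,160,470),2.5),("scene",(180,340,200,480),2.8)]:
    im=cv2.imread(f"pics/{n}0.png")[a:b,e:f];cv2.imwrite(f"pics/{n}_crop.png",cv2.resize(im,None,fx=s,fy=s,interpolation=cv2.INTER_CUBIC))
E
```

```text
top
[0.4691 0.0335 0.0735] [0.4694 0.0335 0.0703]
[ 0.4837 -0.0245  0.0659] [ 0.484  -0.0245  0.0651]
[ 0.4992 -0.0872  0.076 ] [ 0.4998 -0.0876  0.0712]
[ 0.5137 -0.1457  0.0712] [ 0.5137 -0.1458  0.0703]
[384 209  16  16 178] [391.5 216.4] [ 0.5155 -0.1501  0.0695] 0.0698 [ 0.5154 -0.1501  0.07  ]
[362 215  15  15 174] [369.1 221.8] [ 0.5006 -0.0881  0.0698] 0.0701 [ 0.5005 -0.0881  0.07  ]
[340 220  15  15 168] [346.7 227.1] [ 0.4863 -0.0267  0.064 ] 0.0643 [ 0.4856 -0.0264  0.07  ]
[317 225  15  16 173] [324.1 232.4] [0.4712 0.0359 0.07  ] 0.07 [0.4712 0.0359 0.07  ]
scene
[0.4677 0.0266 0.0704] [0.4676 0.0267 0.0704]
[ 0.4812 -0.0401  0.0677] [ 0.4828 -0.0384  0.0651]
[ 0.495  -0.1006  0.0715] [ 0.4955 -0.1006  0.0706]
[ 0.5094 -0.1616  0.0696] [ 0.5085 -0.1618  0.0707]
[282 226  23  19 271] [293.1 234.8] [0.4714 0.0316 0.0681] 0.0694 [0.4703 0.0298 0.07  ]
[305 241  23  18 248] [316.2 249.3] [ 0.4867 -0.0298  0.0639] 0.0643 [ 0.4832 -0.0346  0.07  ]
[329 252  24  22 319] [340.4 262.5] [ 0.5004 -0.0924  0.0682] 0.0696 [ 0.4993 -0.0937  0.07  ]
[355 267  25  22 343] [366.6 277.6] [ 0.5151 -0.1542  0.0686] 0.0698 [ 0.5142 -0.1551  0.07  ]
```

View pics/scene_crop.png

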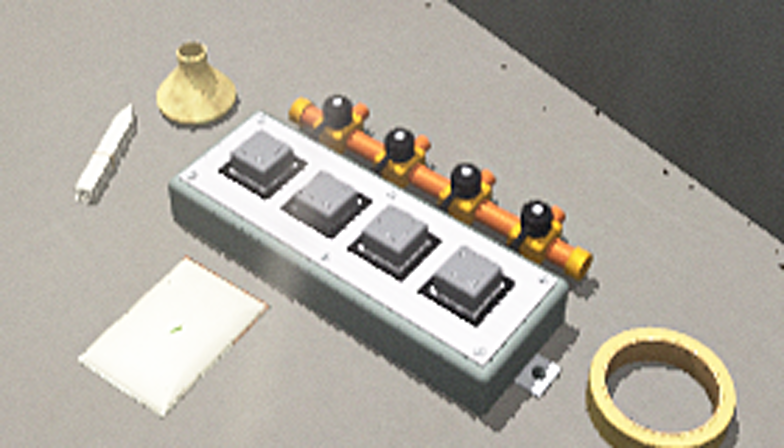

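View pics/top_crop.png

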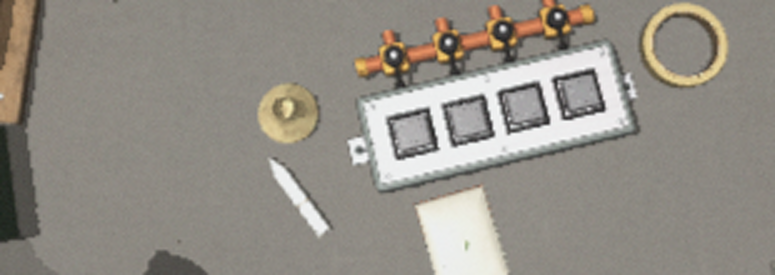

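Depth suggests the second key from the left is about 6 mm low, and the taps will confirm or refute that. First I'll shut the gripper and line the tool yaw up with the console (about 13.4° + 90°).

Request:
{"name": "servo_tool", "arguments": {
  "increments": [
    [-1,0,0,0,0,0,1],
    [-1,0,0,0,0,0,1],
    [-1,0,0,0,0,0,1],
    [-1,0,0,0,0,0,1],
    [-1,0,0,0,0,0,1],
    [-1,0,0,0,0,0,1],
    [-1,0,0,0,0,0,1],
    [-1,0,0,0,0,0,1],
    [-1,0,0,0,0,0,0.5],
    [-1,0,0,0,0,0,0]
  ],
  "grip_force": 40
}}

```text
time: 0.98
ee_pos: [0.2386, 0.4954, 0.2311]
orientation: [-3.141, 0.0, 1.801]
ft_force: [-0.2, -0.4, -1.1]
width: -0.002
```

```bash
cat > go.py <<'E'
import sys,numpy as np
from scipy.spatial.transform import Rotation as R
from workcell import observe
s=observe();t=np.array([float(a) for a in sys.argv[1:4]])
M=R.from_euler('xyz',s['orientation'])
print(round(s['time'],2),np.round(s['ee_pos'],4),np.round(np.degrees(s['orientation']),2),"F",np.round(s['ft_force'],2),"w",round(s['width'],3))
print("units xyz",np.round(M.inv().apply(t-np.array(s['ee_pos']))/.02,2))
E
python3 go.py .471 .036 .13
```

```text
0.98 [0.2386 0.4954 0.2311] [-1.7997e+02  2.0000e-02  1.0318e+02] F [-0.23 -0.45 -1.05] w -0.002
units xyz [-25.01   6.08   5.06]
```

Request:
{"name": "servo_tool", "arguments": {
  "increments": [
    [-1,-0.5,0.12,0,0,0,0],
    [-1,-1,0.24,0,0,0,0],
    [-1,-1,0.24,0,0,0,0],
    [-1,-1,0.24,0,0,0,0],
    [-1,-1,0.24,0,0,0,0],
    [-1,-1,0.24,0,0,0,0],
    [-1,-1,0.24,0,0,0,0],
    [-1,-1,0.24,0,0,0,0],
    [-1,-1,0.24,0,0,0,0],
    [-1,-1,0.24,0,0,0,0],
    [-1,-1,0.24,0,0,0,0],
    [-1,-1,0.24,0,0,0,0]
  ]
}}

```text
time: 1.98
ee_pos: [0.3454, 0.2828, 0.2313]
orientation: [-3.142, 0.0, 1.805]
ft_force: [0.7, 0.6, 1.1]
width: -0.003
```

Request:
{"name": "servo_tool", "arguments": {
  "increments": [
    [-1,-1,0.24,0,0,0,0],
    [-1,-1,0.24,0,0,0,0],
    [-1,-1,0.24,0,0,0,0],
    [-1,-1,0.24,0,0,0,0],
    [-1,-1,0.24,0,0,0,0],
    [-1,-1,0.24,0,0,0,0],
    [-1,-1,0.24,0,0,0,0],
    [-1,-1,0.24,0,0,0,0],
    [-1,-1,0.24,0.5,0,0,0],
    [-1,-1,0.24,0.5,0,0,0],
    [-1,-0.5,0.12,0.5,0,0,0],
    [-1,0,0,0,0,0,0]
  ]
}}

```text
time: 2.98
ee_pos: [0.4423, 0.0896, 0.1997]
orientation: [-3.139, -0.0, 1.802]
ft_force: [-0.7, -0.2, 0.1]
width: -0.001
```

```bash
python3 go.py .471 .036 .09
```

```text
2.98 [0.4423 0.0896 0.1997] [-1.7983e+02 -2.0000e-02  1.0324e+02] F [-0.71 -0.21  0.11] w -0.001
units xyz [-2.94  0.8   5.48]
```

Request:
{"name": "servo_tool", "arguments": {
  "increments": [
    [-1,-0.7,0.2,0.3,0,0,0],
    [-1,-0.8,0.2,0.8,0,0,0],
    [-1,-0.8,0.2,1,0,0,0],
    [-1,-0.64,0.2,1,0,0,0],
    [-1,0,0,1,0,0,0],
    [-1,0,0,0.5,0,0,0],
    [-1,0,0,0.4,0,0,0],
    [-1,0,0,0,0,0,0],
    [-1,0,0,0,0,0,0]
  ]
}}

```text
time: 3.73
ee_pos: [0.4716, 0.0383, 0.1019]
orientation: [3.141, 0.0, 1.804]
ft_force: [-0.5, -0.7, -0.1]
width: 0.0
```

```bash
python3 go.py .471 .036 .072
python3 - <<'E'
from workcell import camera
import cv2,numpy as np
from h import *
c=camera("scene");cv2.imwrite("pics/s1.png",cv2.resize(c["image"][120:340,200:480],None,fx=2.6,fy=2.6))
E
```

```text
3.73 [0.4716 0.0383 0.1019] [1.7998e+02 1.0000e-02 1.0335e+02] F [-0.45 -0.66 -0.12] w 0.0
units xyz [-0.11 -0.06  1.49]
```

View pics/s1.png

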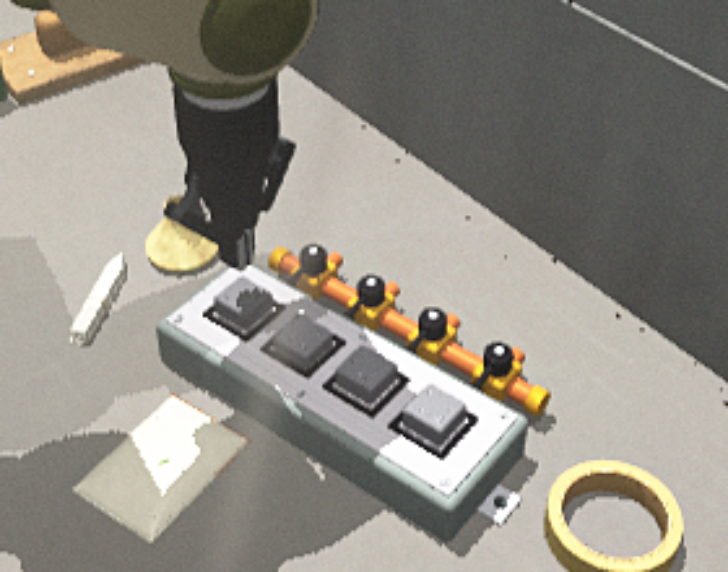

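The fingertips, at about (240,262) in the crop, hang some 3 cm above the left cap with nothing else near. Next is a slow descent.

Request:
{"name": "servo_tool", "arguments": {
  "increments": [
    [-1,-0.1,-0.05,0.5,0,0,0],
    [-1,0,0,0.5,0,0,0],
    [-1,0,0,0.25,0,0,0],
    [-1,0,0,0,0,0,0],
    [-1,0,0,0.05,0,0,0],
    [-1,0,0,0.05,0,0,0],
    [-1,0,0,0.05,0,0,0],
    [-1,0,0,0.05,0,0,0],
    [-1,0,0,0.05,0,0,0],
    [-1,0,0,0,0,0,0],
    [-1,0,0,0,0,0,0]
  ]
}}

```text
time: 4.7
ee_pos: [0.4711, 0.0358, 0.0713]
orientation: [-3.142, -0.0, 1.803]
ft_force: [0.5, 0.3, -0.2]
width: 0.001
```

Request:
{"name": "servo_tool", "arguments": {
  "increments": [
    [-1,0,0,0.05,0,0,0],
    [-1,0,0,0.05,0,0,0],
    [-1,0,0,0.05,0,0,0],
    [-1,0,0,0,0,0,0],
    [-1,0,0,0,0,0,0]
  ]
}}

```text
time: 5.12
ee_pos: [0.4712, 0.0358, 0.0684]
orientation: [3.141, 0.0, 1.803]
ft_force: [-0.7, 0.1, 3.3]
width: 0.001
```

Request:
{"name": "servo_tool", "arguments": {
  "increments": [
    [-1,0,0,0.05,0,0,0],
    [-1,0,0,0.05,0,0,0],
    [-1,0,0,0,0,0,0],
    [-1,0,0,0,0,0,0]
  ]
}}

```text
time: 5.45
ee_pos: [0.4712, 0.0358, 0.0664]
orientation: [3.141, 0.0, 1.803]
ft_force: [-0.6, -0.6, 4.2]
width: 0.002
```

Key 1 gave 3.5 mm at about 4.2 N, so it is raised. Lifting and moving to key 2.

Request:
{"name": "servo_tool", "arguments": {
  "increments": [
    [-1,0,0,-0.5,0,0,0],
    [-1,0,0,-0.7,0,0,0],
    [-1,-0.6,0,0,0,0,0],
    [-1,-1,0,0,0,0,0],
    [-1,-1,0,0,0,0,0],
    [-1,-0.6,0,0,0,0,0],
    [-1,0,0,0,0,0,0],
    [-1,0,0,0.5,0,0,0],
    [-1,0,0,0.4,0,0,0],
    [-1,0,0,0.05,0,0,0],
    [-1,0,0,0,0,0,0],
    [-1,0,0,0,0,0,0]
  ]
}}

```text
time: 6.45
ee_pos: [0.4858, -0.0261, 0.0713]
orientation: [-3.141, -0.0, 1.803]
ft_force: [0.6, -0.3, 0.7]
width: 0.003
```

Request:
{"name": "servo_tool", "arguments": {
  "increments": [
    [-1,0,0,0.05,0,0,0],
    [-1,0,0,0.05,0,0,0],
    [-1,0,0,0.05,0,0,0],
    [-1,0,0,0,0,0,0],
    [-1,0,0,0,0,0,0]
  ]
}}

```text
time: 6.87
ee_pos: [0.4858, -0.0264, 0.0684]
orientation: [3.142, 0.0, 1.803]
ft_force: [-0.0, 0.5, 0.1]
width: -0.002
```

No contact at 68.4 mm, so this key is low. Carrying on in small steps.

Request:
{"name": "servo_tool", "arguments": {
  "increments": [
    [-1,0,0,0.05,0,0,0],
    [-1,0,0,0.05,0,0,0],
    [-1,0,0,0.05,0,0,0],
    [-1,0,0,0.05,0,0,0],
    [-1,0,0,0,0,0,0],
    [-1,0,0,0,0,0,0]
  ]
}}

```text
time: 7.37
ee_pos: [0.4858, -0.0264, 0.0643]
orientation: [-3.141, -0.0, 1.803]
ft_force: [-0.6, -0.0, -0.3]
width: 0.003
```

Request:
{"name": "servo_tool", "arguments": {
  "increments": [
    [-1,0,0,0.03,0,0,0],
    [-1,0,0,0,0,0,0],
    [-1,0,0,0,0,0,0]
  ]
}}

```text
time: 7.62
ee_pos: [0.4858, -0.0264, 0.0639]
orientation: [3.141, 0.0, 1.803]
ft_force: [-1.0, 0.6, 4.0]
width: -0.0
```

Request:
{"name": "servo_tool", "arguments": {
  "increments": [
    [-1,0,0,0.03,0,0,0],
    [-1,0,0,0,0,0,0],
    [-1,0,0,0,0,0,0]
  ]
}}

```text
time: 7.87
ee_pos: [0.4858, -0.0265, 0.0634]
orientation: [3.141, 0.0, 1.803]
ft_force: [-2.2, 0.6, 6.0]
width: 0.001
```

Key 2 is stiff (6 N for under 1 mm, at 63.5 mm height), so it is the latched one. On to key 3.

Request:
{"name": "servo_tool", "arguments": {
  "increments": [
    [-1,0,0,-0.5,0,0,0],
    [-1,0,0,-0.8,0,0,0],
    [-1,-0.6,0,0,0,0,0],
    [-1,-1,0,0,0,0,0],
    [-1,-1,0,0,0,0,0],
    [-1,-0.57,0,0,0,0,0],
    [-1,0,0,0,0,0,0],
    [-1,0,0,0.5,0,0,0],
    [-1,0,0,0.4,0,0,0],
    [-1,0,0,0,0,0,0],
    [-1,0,0,0,0,0,0]
  ]
}}

```text
time: 8.78
ee_pos: [0.5, -0.0876, 0.0707]
orientation: [-3.14, -0.001, 1.803]
ft_force: [0.7, -0.3, 0.5]
width: 0.001
```

Request:
{"name": "servo_tool", "arguments": {
  "increments": [
    [-1,0,0,0.05,0,0,0],
    [-1,0,0,0.05,0,0,0],
    [-1,0,0,0.05,0,0,0],
    [-1,0,0,0,0,0,0],
    [-1,0,0,0,0,0,0]
  ]
}}

```text
time: 9.2
ee_pos: [0.5004, -0.0879, 0.0683]
orientation: [3.141, -0.0, 1.803]
ft_force: [0.0, 3.3, 3.0]
width: 0.0
```

Request:
{"name": "servo_tool", "arguments": {
  "increments": [
    [-1,0,0,0.05,0,0,0],
    [-1,0,0,0.05,0,0,0],
    [-1,0,0,0,0,0,0],
    [-1,0,0,0,0,0,0]
  ]
}}

```text
time: 9.53
ee_pos: [0.5004, -0.088, 0.0662]
orientation: [3.141, -0.0, 1.803]
ft_force: [0.0, 4.2, 5.1]
width: -0.001
```

Key 3 is raised. Now key 4.

Request:
{"name": "servo_tool", "arguments": {
  "increments": [
    [-1,0,0,-0.5,0,0,0],
    [-1,0,0,-0.7,0,0,0],
    [-1,-0.6,0,0,0,0,0],
    [-1,-1,0,0,0,0,0],
    [-1,-1,0,0,0,0,0],
    [-1,-0.57,0,0,0,0,0],
    [-1,0,0,0,0,0,0],
    [-1,0,0,0.5,0,0,0],
    [-1,0,0,0.4,0,0,0],
    [-1,0,0,0,0,0,0],
    [-1,0,0,0,0,0,0],
    [-1,0,0,0,0,0,0]
  ]
}}

```text
time: 10.53
ee_pos: [0.5148, -0.1492, 0.072]
orientation: [-3.141, -0.0, 1.803]
ft_force: [-0.5, -0.4, 0.2]
width: 0.002
```

Request:
{"name": "servo_tool", "arguments": {
  "increments": [
    [-1,0,0,0.05,0,0,0],
    [-1,0,0,0.05,0,0,0],
    [-1,0,0,0.05,0,0,0],
    [-1,0,0,0,0,0,0],
    [-1,0,0,0,0,0,0]
  ]
}}

```text
time: 10.95
ee_pos: [0.515, -0.1497, 0.0693]
orientation: [3.141, -0.0, 1.803]
ft_force: [-0.3, 2.1, 2.1]
width: 0.0
```

Request:
{"name": "servo_tool", "arguments": {
  "increments": [
    [-1,0,0,0.05,0,0,0],
    [-1,0,0,0.05,0,0,0],
    [-1,0,0,0,0,0,0],
    [-1,0,0,0,0,0,0]
  ]
}}

```text
time: 11.28
ee_pos: [0.515, -0.1497, 0.0672]
orientation: [3.141, -0.0, 1.803]
ft_force: [0.4, 2.9, 3.7]
width: -0.001
```

Key 4 gave 2.8 mm at 3.7 N, so it is raised too. Returning to key 2 to press it home.

Request:
{"name": "servo_tool", "arguments": {
  "increments": [
    [-1,0,0,-0.5,0,0,0],
    [-1,0,0,-0.8,0,0,0],
    [-1,0.6,0,0,0,0,0],
    [-1,1,0,0,0,0,0],
    [-1,1,0,0,0,0,0],
    [-1,1,0,0,0,0,0],
    [-1,1,0,0,0,0,0],
    [-1,1,0,0,0,0,0],
    [-1,0.73,0,0,0,0,0],
    [-1,0,0,0,0,0,0],
    [-1,0,0,0,0,0,0]
  ]
}}

```text
time: 12.2
ee_pos: [0.4855, -0.026, 0.0931]
orientation: [-3.141, 0.0, 1.804]
ft_force: [0.8, -0.2, 1.0]
width: -0.003
```

```bash
python3 go.py .4858 -.0264 .066
```

```text
12.2 [ 0.4855 -0.026   0.0931] [-1.7999e+02  1.0000e-02  1.0337e+02] F [ 0.8  -0.21  1.02] w -0.003
units xyz [-0.02  0.01  1.36]
```

Request:
{"name": "servo_tool", "arguments": {
  "increments": [
    [-1,0,0,0.5,0,0,0],
    [-1,0,0,0.5,0,0,0],
    [-1,0,0,0.3,0,0,0],
    [-1,0,0,0,0,0,0],
    [-1,0,0,0.05,0,0,0],
    [-1,0,0,0.05,0,0,0],
    [-1,0,0,0.05,0,0,0],
    [-1,0,0,0.05,0,0,0],
    [-1,0,0,0,0,0,0]
  ]
}}

```text
time: 12.95
ee_pos: [0.4861, -0.0269, 0.0636]
orientation: [3.141, 0.001, 1.803]
ft_force: [-0.7, -0.7, 4.5]
width: -0.006
```

Request:
{"name": "servo_tool", "arguments": {
  "increments": [
    [-1,0,0,0.05,0,0,0],
    [-1,0,0,0.05,0,0,0],
    [-1,0,0,0,0,0,0]
  ]
}}

```text
time: 13.2
ee_pos: [0.4861, -0.0268, 0.0617]
orientation: [3.141, 0.001, 1.803]
ft_force: [-2.2, -0.0, 8.6]
width: -0.002
```

Request:
{"name": "servo_tool", "arguments": {
  "increments": [
    [-1,0,0,0.05,0,0,0],
    [-1,0,0,0.05,0,0,0],
    [-1,0,0,0.05,0,0,0],
    [-1,0,0,0,0,0,0]
  ]
}}

```text
time: 13.53
ee_pos: [0.4861, -0.0268, 0.0589]
orientation: [3.141, 0.001, 1.803]
ft_force: [-2.7, 0.4, 9.0]
width: 0.001
```

Request:
{"name": "servo_tool", "arguments": {
  "increments": [
    [-1,0,0,0.05,0,0,0],
    [-1,0,0,0,0,0,0],
    [-1,0,0,0,0,0,0]
  ]
}}

```text
time: 13.78
ee_pos: [0.4862, -0.0268, 0.0585]
orientation: [3.14, 0.001, 1.803]
ft_force: [-4.8, 0.0, 13.4]
width: -0.002
```

Request:
{"name": "servo_tool", "arguments": {
  "increments": [
    [-1,0,0,0.05,0,0,0],
    [-1,0,0,0,0,0,0],
    [-1,0,0,0,0,0,0]
  ]
}}

```text
time: 14.03
ee_pos: [0.4862, -0.0268, 0.0583]
orientation: [3.14, 0.002, 1.803]
ft_force: [-5.6, 0.4, 25.8]
width: 0.003
```

The key is on its hard stop (25.8 N at 58.3 mm). I'll release it, lift clear and look.

Request:
{"name": "servo_tool", "arguments": {
  "increments": [
    [-1,0,0,-0.3,0,0,0],
    [-1,0,0,-0.5,0,0,0],
    [-1,0,0,-1,0,0,0],
    [-1,0,0,-1,0,0,0],
    [-1,0,0,-1,0,0,0],
    [-1,0,0,-1,0,0,0],
    [-1,0,-0.5,-1,0,0,0],
    [-1,0,-1,-1,0,0,0],
    [-1,0,-1,0,0,0,0],
    [-1,0,-1,0,0,0,0],
    [-1,0,-1,0,0,0,0],
    [-1,0,0,0,0,0,0]
  ]
}}

```text
time: 15.03
ee_pos: [0.3956, -0.0472, 0.1923]
orientation: [-3.141, -0.0, 1.802]
ft_force: [-0.7, -0.1, 0.6]
width: -0.002
```

```bash
python3 - <<'E'
from h import *
from workcell import camera,observe
s=observe();print(s['time'],np.round(s['ee_pos'],3),np.round(s['ft_force'],2))
for n,seeds in[("top",[(325,233),(346,228),(369,222),(390,217)]),("scene",[(293,236),(317,252),(341,265),(367,281)])]:
    c=camera(n);P=pts(c);cv2.imwrite(f"pics/{n}_end.png",c["image"])
    z=P[...,2];m=(z>.058)&(z<.085)
    m&=(P[...,0]>.44)&(P[...,0]<.54)&(P[...,1]>-.18)&(P[...,1]<.06)
    cnt,lab,st,ce=cv2.connectedComponentsWithStats(m.astype(np.uint8),connectivity=4)
    for i in range(1,cnt):
        if st[i,4]>50: q=P[lab==i];print(n,st[i],np.round(ce[i],1),np.round(np.median(q,0),4))
E
```

```text
15.0333 [ 0.396 -0.047  0.192] [-0.71 -0.05  0.63]
top [384 209  16  16 179] [391.5 216.5] [ 0.5163 -0.1494  0.0698]
top [362 215  15  14 157] [369.4 221.1] [ 0.5025 -0.0903  0.07  ]
top [317 225  15  16 173] [324.2 232.3] [0.4721 0.0362 0.0701]
scene [282 226  23  19 268] [293.3 234.7] [0.4713 0.0301 0.0695]
scene [305 239  23  20 291] [316.2 248.1] [ 0.4856 -0.0316  0.0694]
scene [329 252  24  21 312] [340.4 262.4] [ 0.4995 -0.0922  0.0696]
scene [355 267  25  22 344] [366.6 277.6] [ 0.5146 -0.1546  0.0699]
```

View pics/scene_end.png

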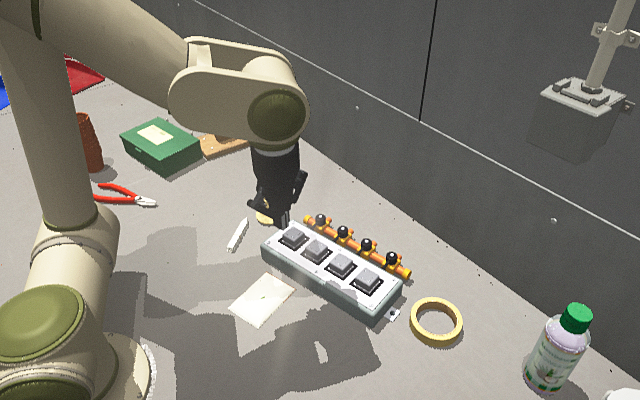

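All four caps now measure 69–70 mm in the scene view, at (293,235), (316,248), (340,262) and (367,278). The rose, labels and tape are in their places, and the arm is clear of everything.

```bash
python3 -c "
from workcell import sign_off
print(sign_off())"
```

```text
the job is handed in; nothing more can be done
None
```

All four keys now stand raised, and the job is handed in at about 15 s on the robot's clock.

- **Taps:** I tapped the keys lightly from left to right. Keys 1, 3 and 4 from the left gave about 3 to 4 mm at 4 to 5 N, so they were raised. Key 2 from the left sat about 6 mm low and gave under 1 mm at 6 N, so it was the latched one.
- **Press:** I went back to key 2 and pressed it to its hard stop (about 26 N, cap top at 58.3 mm). I then released it and lifted clear.
- **Last checks:** In the scene camera all four caps stand at 69.4 to 69.9 mm. The top camera agreed for keys 1, 3 and 4 but gave no reading for key 2, most likely because the arm was in the way. The rose, labels and tape look unmoved in the final picture, though I did not measure them. The tool force was back to its noise level.
- **Oddity:** The taps on keys 3 and 4 showed 2 to 4 N of sideways force. I put this down to friction from the move along the row.

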